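Look into the bulb box with its pedal

TASK

Of the two pedal bins on the potting counter, take the low, wide, rectangular one that keeps the flower bulbs: press its pedal all the way down so that the lid rises, and keep it open for a good two seconds so that I can see what is left inside. Then ease the pedal slowly back up, over some three seconds, so that the lid comes down gently and shuts without a slam, and let go. The lid of the tall round bin stays shut.

Things in the scene. Friction and masses are not known exactly. Their poses are not given: they have to be found in the camera images.
- box_tread: Black tread plate, 45 (x) by 60 (y) by 10 mm, of the low aluminium box's pedal. Origin: centre of its top face, 56 mm above the counter when up, 40 mm lower (hard stop) when fully down, moving almost straight down; pitched 8 deg free edge up at rest, 8 deg down when pressed. x axis points to the box: its front face lies 90 mm beyond the origin, its centre 170 mm. Press mid-tread, fingers closed.
- box_lid (a joint): Lid angle, rad: 0 shut, about 1.3 with the pedal fully down, 0.033 per mm of tread; hinged at the far edge, it swings up away from the pedal. Box 160 deep, 260 wide, 140 mm high, fixed. The tread pushes back with 5 to 8 N at first, about 4 N near the bottom; let go, it springs up at once and the lid slams (too fast: over 2.5 rad/s, tread rising over 75 mm/s).
- bin_tread: Tread of the tall round aluminium bin's pedal (bin 150 mm in diameter, 220 mm high, fixed to the counter): same shape, height and axes as box_tread, the bin's centre 165 mm beyond the origin along x. Not to be pressed. Either bin may be the left or the right one.
- bin_lid (a joint): Angle of the tall round bin's lid, rad: 0 shut. It must stay shut.

How it is judged (in metres and radians):
On the way:
1. the fingers hold the bulb box's pedal down, its lid raised beyond 0.9 rad, for 1.6 s (value of joint box_lid above 0.9 rad and contact force between the fingers and box_tread above 1 N), for 1.6 s.
At the end, for the whole second after the job is handed in: The bulb box's pedal is up again and its lid shut (within 0.06 rad) and still; the round bin's lid is shut (within 0.06 rad) (value of joint each of box_lid, bin_lid below 0.06 rad and velocity of joint box_lid below 0.1 rad/s); the robot touches nothing.
It fails at once if the bulb box's lid drops faster than 2.5 rad/s (pedal rising faster than about 75 mm/s) anywhere between 0.9 and 0.1 rad (velocity of joint box_lid below -2.5 rad/s and value of joint box_lid between 0.1 and 0.9 rad).
It fails at once if the tall round bin's lid is raised by more than 0.15 rad (value of joint bin_lid above 0.15 rad).
It also fails if it takes over 40 s, if anything falls off the work surface, if the arm or the gripper's body presses on something with over 40 N, if the wrist force passes 120 N, or if a joint passes its speed limit or range.

ROBOT

A 6-joint arm with a two-finger parallel gripper is mounted at the origin on the work surface. World frame = base frame: x ahead of the robot, y to its left, z up, the work surface at z = 0. Lengths are in m, angles in degrees, forces in N, time in s.
With the tool pointing down it reaches from about 0.4 to 0.825 m from the base axis. Payload 7 kg.
Tool frame: the origin (TCP) lies midway between the tips of the shut fingers; the grasp point (between the pads) lies 19 mm behind it (ctrl.hold_point_z is the distance from the TCP to the grasp point, in m); z points along the fingers, y is the line along which they close (so a half turn about z gives the same grasp; the last joint's range is limited). The gripper opens to 88 mm and grips with 3 to 60 N. Pads are 19 mm wide; open, the fingers measure 130 mm over their backs; the gripper's body (78 mm by 193 mm) begins 47 mm behind the grasp point.
Start: joints at [16.507, 20.546, 0.682, 0, -70.136, -16.507], TCP at [0.675, -0, 0.227] pointing down, gripper open.
Joint ranges: [-176.03, 176.03], [-82.01, 121.73], [-58.28, 71.71], [-173.87, 95.51], [-174.79, -0.11], [-173.66, 173.66]. Speed limits (degrees/s): [136.94, 136.94, 172.46, 180, 180, 180].

INTERFACE

Orientations are given as [roll, pitch, yaw] about the fixed x, y, z axes, in that order (R = Rz(yaw) Ry(pitch) Rx(roll)).
In Python, from plant import ctrl gives the robot as it stands.
- The arm moves only by the tool apply_moves, never from a script. Its argument "deltas" is a list of rows, each an object with "fingers": the finger opening in mm, from 0 to 87.6; "delta_pos": the shift along the tool's x, y, z in mm, a list of three; "angular": the turn, a rotation vector about the tool's x, y, z in degrees, a list of three. A call has 1 to 10 rows; each row is the pose to reach, as a shift and turn from the pose commanded when the call began, along the tool's axes at that moment; what a row does not reach only later rows make up. A row lasts 1/10 s, in which the tool goes at most 50 mm and 8.59 degrees, less where a joint would pass 70% of its speed; a pose out of reach is approached as far as the arm can. A call with a gripper value outside its range is refused whole. The fingers move at their own pace and stop on an object; the grip force is fixed at half the most. Time passes only in rows, so rows that repeat a pose let the fingers close. It gives the time, the measured TCP pose, the force, the opening and the grip force at its end, in the units of the state.
- ctrl.get_obs(): the state, without advancing time (a new reading comes with each control period).
- ctrl.snapshot(name): name is "scene" or "side" or "wrist"; returns the picture (400x640x3 uint8, red, green, blue); there is no depth.
- ctrl.camera_params(name): a dict with "fx", "fy", "cx", "cy" (pixels), "cam_to_world" (4x4, takes a point from camera to world coordinates); the wrist camera has in their place "mount" (4x4, takes a point from camera to tool coordinates, whose origin is the TCP and whose axes are the flange's). Camera axes: x right, y up, looking along -z (the intrinsics and any distortion apply to the point x, -y, -z); pixel columns grow to the right and rows downward; lengths in m; the calibration is good to about 2 mm. A picture is of the moment at which its call begins: read the wrist's pose just before it. camera_params takes no time and is no camera call.
- ctrl.close_job(): hands the job in; it is judged then, once.
The state is a dict: "clock": time; "joint_pos": joint angles; "qvel": joint speeds; "tau": joint torques, N m; "tool_pos": TCP position; "orientation": TCP orientation; "force": force on the tool from outside, world axes, zero at the start; "moment": the same for the moment, N m; "opening": finger opening in m; "gripper_force": force on a finger pad.
Only numpy, scipy, OpenCV 4.12 (cv2) and the standard library are available. Lean on these libraries where they do the work, as an engineer would, in place of code of your own. Each camera call takes 0.05 s, during which the arm holds its last target. There are 200 camera calls.

## Working session

There is one attempt and no reset: what is moved stays moved. The work goes in short steps, Python scripts to look and compute and a tool call to move; the robot and the scene stay as the last step left them, time stands still between calls to the robot, and variables do not carry over. Pictures are saved under pics/ and viewed, at most 10 in all, crops included, and the job is handed in when it is done.

Besides the shell and the picture viewer there is one more tool, called after "Request:" as name(argument=value, ...), one argument or row to a line, values as JSON. apply_moves: Moves the arm, as the interface text tells. Its arguments: {"type":"object","properties":{"deltas":{"type":"array"}},"required":["deltas"]}

```bash
mkdir -p pics; python3 - <<'E'
from plant import ctrl
import cv2
for n in("scene","side"):
    cv2.imwrite(f"pics/{n}1.png",ctrl.snapshot(n)[:,:,::-1])
    print(ctrl.camera_params(n))
o=ctrl.get_obs();print(o["tool_pos"],o["orientation"],o["clock"],o["force"])
E
```

```text
{'fx': 414.3011366673729, 'fy': 414.3011366673729, 'cx': 325.1177618978357, 'cy': 206.60560149313721, 'cam_to_world': array([[-0.59644732, -0.50546597,  0.62350201,  1.20678416],
       [ 0.80264518, -0.37235009,  0.46595722,  0.40987256],
       [-0.00336448,  0.77836981,  0.62779703,  0.75472473],
       [ 0.        ,  0.        ,  0.        ,  1.        ]])}
{'fx': 428.8821809620417, 'fy': 428.8821809620417, 'cx': 322.07110175341955, 'cy': 196.7855602789019, 'cam_to_world': array([[ 0.99636353,  0.06714371, -0.05245421,  0.52611828],
       [-0.08491667,  0.73200507, -0.67598649, -0.63460584],
       [-0.0069915 ,  0.67798252,  0.73504478,  0.86575265],
       [ 0.        ,  0.        ,  0.        ,  1.        ]])}
[ 6.74572238e-01 -3.68263791e-05  2.25732621e-01] [ 1.79915932e+02 -8.84777512e-03 -9.00057968e+01] 0.1 [ 0.42581567 -0.1078304  -0.4718701 ]
```

View pics/scene1.png

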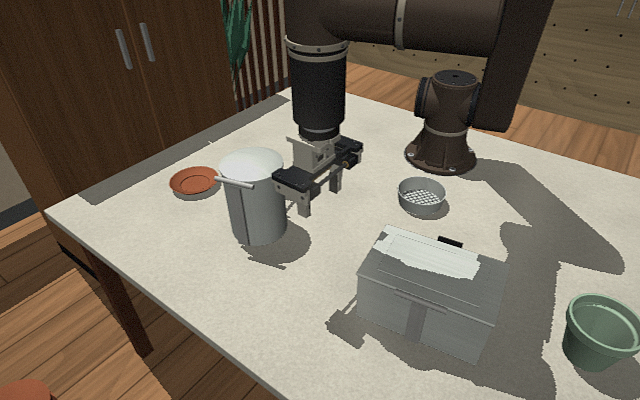

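View pics/side1.png

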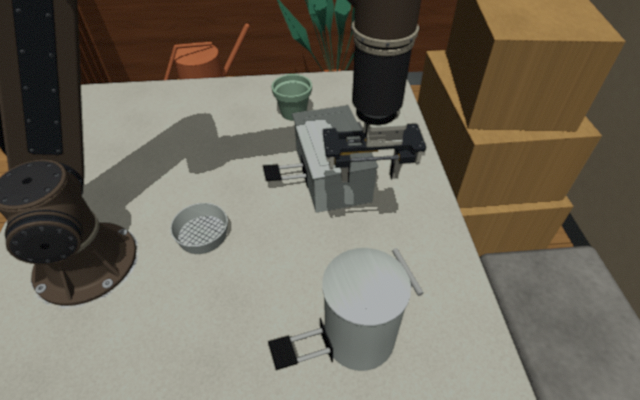

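The side view shows the box tread near (272,173) and the round bin's tread near (283,351). I'll enlarge the box pedal.

```bash
cat >h.py <<'E'
import numpy as np
from plant import ctrl
def px(n,u,v,z):
    c=ctrl.camera_params(n);T=c["cam_to_world"]
    d=T[:3,:3]@np.array([(u-c["cx"])/c["fx"],-(v-c["cy"])/c["fy"],-1]);o=T[:3,3]
    return o+d*(z-o[2])/d[2]
E
python3 - <<'E'
from h import *
import cv2
im=cv2.imread("pics/side1.png")[150:200,250:325]
cv2.imwrite("pics/c1.png",cv2.resize(im,None,fx=10,fy=10,interpolation=2))
for p in((272,173,.056),(304,170,.056),(283,351,.056)):print(px("side",*p).round(3))
E
```

```text
[0.456 0.21  0.056]
[0.543 0.214 0.056]
[ 0.474 -0.287  0.056]
```

View pics/c1.png

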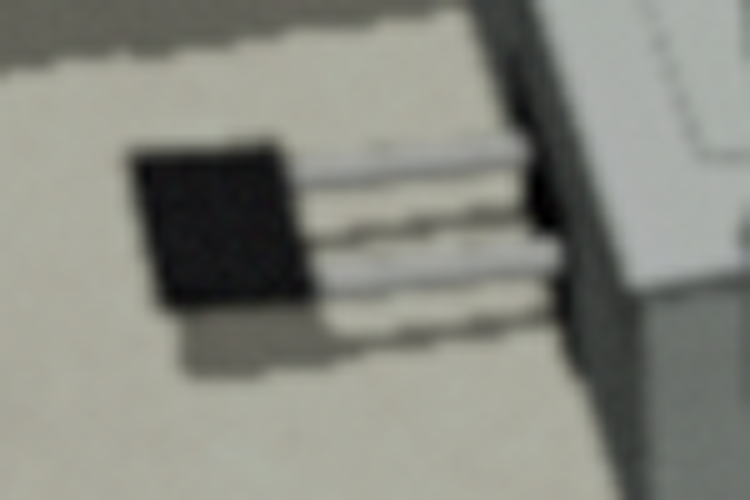

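```bash
python3 - <<'E'
from h import *
f=lambda a,b,z:px("side",250+a/10,150+b/10,z)
for n,q in dict(tread=[(130,150),(275,147),(312,295),(155,302)]).items():
    P=np.array([f(*x,.056) for x in q]);print(P.round(4),P.mean(0))
    print("yaw",[np.degrees(np.arctan2(*(b-a)[1::-1])) for a,b in((P[0],P[1]),(P[3],P[2]),(P[3],P[0]),(P[2],P[1]))])
a,b=f(535,0,.14),f(630,290,.14);print(a,b,np.degrees(np.arctan2(*(a-b)[1::-1]))-90)
print("sieve",px("side",200,215,.04))
E
```

```text
[[0.4316 0.2439 0.056 ]
 [0.4715 0.2415 0.056 ]
 [0.4805 0.1826 0.056 ]
 [0.4388 0.1838 0.056 ]] [0.4556191  0.21296268 0.056     ]
yaw [np.float64(-3.566603528980996), np.float64(-1.6544868596395312), np.float64(96.76841535120747), np.float64(98.6986282867992)]
[0.5443889  0.19958754 0.14      ] [0.56120031 0.09254044 0.14      ] 8.925223680753135
sieve [0.2725027  0.09058397 0.04      ]
```

Request:
apply_moves(
  deltas=[
    {"fingers": 0, "delta_pos": [0, 25, 0], "angular": [0, 0, -8]},
    {"fingers": 0, "delta_pos": [0, 50, 0], "angular": [0, 0, -16]},
    {"fingers": 0, "delta_pos": [-20, 75, 0], "angular": [0, 0, -24]},
    {"fingers": 0, "delta_pos": [-50, 100, 0], "angular": [0, 0, -32]},
    {"fingers": 0, "delta_pos": [-80, 125, 0], "angular": [0, 0, -40]},
    {"fingers": 0, "delta_pos": [-110, 150, 0], "angular": [0, 0, -48]},
    {"fingers": 0, "delta_pos": [-140, 175, 0], "angular": [0, 0, -56]},
    {"fingers": 0, "delta_pos": [-170, 200, 0], "angular": [0, 0, -64]},
    {"fingers": 0, "delta_pos": [-195, 215, 0], "angular": [0, 0, -72]},
    {"fingers": 0, "delta_pos": [-212, 219, 0], "angular": [0, 0, -80]},
  ],
)

```text
clock: 1.1
tool_pos: [0.4543, 0.2133, 0.2267]
orientation: [-180.0, 0.0, -9.6]
force: [1.2, -0.7, 0.8]
opening: 0.0129
gripper_force: 0.0
```

Request:
apply_moves(
  deltas=[
    {"fingers": 0, "delta_pos": [0, 0, 20], "angular": [0, 0, -8]},
    {"fingers": 0, "delta_pos": [0, 0, 40], "angular": [0, 0, -16]},
    {"fingers": 0, "delta_pos": [0, 0, 60], "angular": [0, 0, -18]},
    {"fingers": 0, "delta_pos": [0, 0, 80], "angular": [0, 0, -18]},
    {"fingers": 0, "delta_pos": [0, 0, 90], "angular": [0, 0, -18]},
    {"fingers": 0, "delta_pos": [0, 0, 90], "angular": [0, 0, -18]},
  ],
)

```text
clock: 1.7
tool_pos: [0.4552, 0.2113, 0.1352]
orientation: [179.9, 0.1, 8.0]
force: [0.0, -0.6, 0.6]
opening: 0.0001
gripper_force: 0.0
```

```bash
python3 - <<'E'
from h import *
import cv2
o=ctrl.get_obs();print(o["tool_pos"],o["orientation"],o["force"],o["opening"])
w=ctrl.snapshot("wrist")[:,:,::-1];s=ctrl.snapshot("side")[:,:,::-1]
c=cv2.resize(s[90:240,220:380],None,fx=2.5,fy=2.5)
out=np.zeros((375,1000,3),np.uint8);out[:,:600]=cv2.resize(w,(600,375));out[:,600:]=c
cv2.imwrite("pics/w2.png",cv2.resize(out,(800,300)))
E
```

```text
[0.45521397 0.21127739 0.13521615] [1.79898360e+02 1.44578747e-01 7.98041440e+00] [ 0.00229421 -0.60286403  0.56789343] 0.0001491332708733811
```

View pics/w2.png

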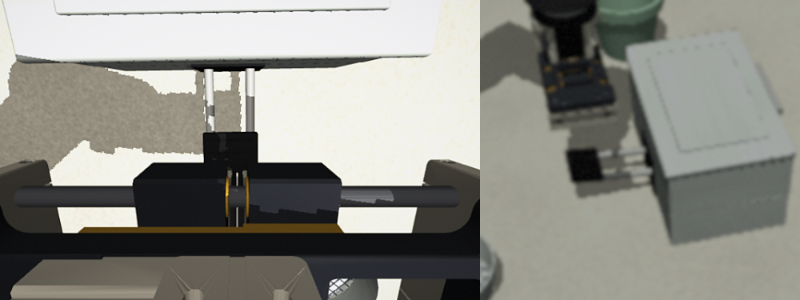

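Wrist view: box edge is level (yaw right), the tread's far edge runs from (204,132) to (257,132) in the reduced picture, i.e. (272,176) to (343,176) full scale. I'll project this to the world.

```bash
python3 - <<'E'
from h import *
from scipy.spatial.transform import Rotation as R
o=ctrl.get_obs();c=ctrl.camera_params("wrist");M=c["mount"]
W=np.eye(4);W[:3,:3]=R.from_euler("xyz",o["orientation"],degrees=True).as_matrix();W[:3,3]=o["tool_pos"]
T=W@M
for u,v in((272,176),(343,176)):
    d=T[:3,:3]@np.array([(u-c["cx"])/c["fx"],-(v-c["cy"])/c["fy"],-1]);p=T[:3,3]+d*(.053-T[2,3])/d[2]
    print(p.round(4),(np.linalg.inv(W)@np.r_[p,1])[:3].round(4))
c=ctrl.camera_params("side");q=np.linalg.inv(c["cam_to_world"])@np.r_[o["tool_pos"],1]
print("tcp in side px",c["cx"]+c["fx"]*q[0]/-q[2],c["cy"]+c["fy"]*q[1]/q[2])
E
```

```text
[0.4742 0.2507 0.053 ] [ 0.0231 -0.0357  0.0841]
[0.4823 0.1933 0.053 ] [0.023  0.0223 0.0841]
tcp in side px 269.11114138559026 149.76268692125043
```

Request:
apply_moves(
  deltas=[
    {"fingers": 0, "delta_pos": [0, -4, 20], "angular": [0, 0, 0]},
    {"fingers": 0, "delta_pos": [0, -4, 40], "angular": [0, 0, 0]},
    {"fingers": 0, "delta_pos": [0, -4, 60], "angular": [0, 0, 0]},
    {"fingers": 0, "delta_pos": [0, -4, 70], "angular": [0, 0, 0]},
    {"fingers": 0, "delta_pos": [0, -4, 75], "angular": [0, 0, 0]},
    {"fingers": 0, "delta_pos": [0, -4, 80], "angular": [0, 0, 0]},
    {"fingers": 0, "delta_pos": [0, -4, 84], "angular": [0, 0, 0]},
    {"fingers": 0, "delta_pos": [0, -4, 88], "angular": [0, 0, 0]},
  ],
)

```text
clock: 2.6
tool_pos: [0.4555, 0.2162, 0.0493]
orientation: [-180.0, -0.0, 8.0]
force: [-3.8, -0.4, 7.2]
opening: 0.0005
gripper_force: 2.9
```

Request:
apply_moves(
  deltas=[
    {"fingers": 0, "delta_pos": [0, 0, 4], "angular": [0, 0, 0]},
    {"fingers": 0, "delta_pos": [0, 0, 8], "angular": [0, 0, 0]},
    {"fingers": 0, "delta_pos": [0, 0, 12], "angular": [0, 0, 0]},
    {"fingers": 0, "delta_pos": [0, 0, 16], "angular": [0, 0, 0]},
    {"fingers": 0, "delta_pos": [0, 0, 20], "angular": [0, 0, 0]},
    {"fingers": 0, "delta_pos": [0, 0, 24], "angular": [0, 0, 0]},
    {"fingers": 0, "delta_pos": [0, 0, 28], "angular": [0, 0, 0]},
    {"fingers": 0, "delta_pos": [0, 0, 30], "angular": [0, 0, 0]},
    {"fingers": 0, "delta_pos": [0, 0, 30], "angular": [0, 0, 0]},
  ],
)

```text
clock: 3.5
tool_pos: [0.4559, 0.2163, 0.0189]
orientation: [-180.0, -0.1, 8.0]
force: [-0.7, -1.4, 4.0]
opening: 0.0005
gripper_force: 1.8
```

```bash
python3 - <<'E'
from h import *
import cv2
s=ctrl.snapshot("side")[:,:,::-1]
cv2.imwrite("pics/s3.png",cv2.resize(s[60:260,200:420],None,fx=2.5,fy=2.5))
E
```

```text
(no output)
```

View pics/s3.png

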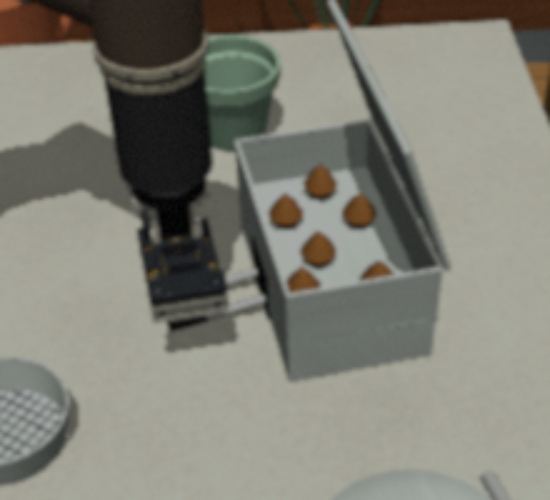

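The lid is open (lid edge at (390,130) in the crop, bulbs visible), with the round bin's lid shut. Next is a bit further down to the stop, then hold.

Request:
apply_moves(
  deltas=[
    {"fingers": 0, "delta_pos": [0, 0, 1], "angular": [0, 0, 0]},
    {"fingers": 0, "delta_pos": [0, 0, 2], "angular": [0, 0, 0]},
    {"fingers": 0, "delta_pos": [0, 0, 3], "angular": [0, 0, 0]},
    {"fingers": 0, "delta_pos": [0, 0, 3], "angular": [0, 0, 0]},
    {"fingers": 0, "delta_pos": [0, 0, 3], "angular": [0, 0, 0]},
    {"fingers": 0, "delta_pos": [0, 0, 3], "angular": [0, 0, 0]},
    {"fingers": 0, "delta_pos": [0, 0, 3], "angular": [0, 0, 0]},
    {"fingers": 0, "delta_pos": [0, 0, 3], "angular": [0, 0, 0]},
    {"fingers": 0, "delta_pos": [0, 0, 3], "angular": [0, 0, 0]},
    {"fingers": 0, "delta_pos": [0, 0, 3], "angular": [0, 0, 0]},
  ],
)

```text
clock: 4.55
tool_pos: [0.4562, 0.2164, 0.0163]
orientation: [-180.0, -0.1, 8.0]
force: [0.3, -2.5, 10.6]
opening: 0.0002
gripper_force: 4.9
```

Request:
apply_moves(
  deltas=[
    {"fingers": 0, "delta_pos": [0, 0, 0], "angular": [0, 0, 0]},
    {"fingers": 0, "delta_pos": [0, 0, 0], "angular": [0, 0, 0]},
    {"fingers": 0, "delta_pos": [0, 0, 0], "angular": [0, 0, 0]},
    {"fingers": 0, "delta_pos": [0, 0, 0], "angular": [0, 0, 0]},
    {"fingers": 0, "delta_pos": [0, 0, 0], "angular": [0, 0, 0]},
    {"fingers": 0, "delta_pos": [0, 0, 0], "angular": [0, 0, 0]},
    {"fingers": 0, "delta_pos": [0, 0, 0], "angular": [0, 0, 0]},
    {"fingers": 0, "delta_pos": [0, 0, 0], "angular": [0, 0, 0]},
    {"fingers": 0, "delta_pos": [0, 0, 0], "angular": [0, 0, 0]},
    {"fingers": 0, "delta_pos": [0, 0, 0], "angular": [0, 0, 0]},
  ],
)

```text
clock: 5.55
tool_pos: [0.4561, 0.2163, 0.0163]
orientation: [-180.0, -0.1, 8.0]
force: [0.2, -1.6, 9.9]
opening: 0.0005
gripper_force: 4.9
```

Request:
apply_moves(
  deltas=[
    {"fingers": 0, "delta_pos": [0, 0, 0], "angular": [0, 0, 0]},
    {"fingers": 0, "delta_pos": [0, 0, 0], "angular": [0, 0, 0]},
    {"fingers": 0, "delta_pos": [0, 0, 0], "angular": [0, 0, 0]},
    {"fingers": 0, "delta_pos": [0, 0, 0], "angular": [0, 0, 0]},
    {"fingers": 0, "delta_pos": [0, 0, 0], "angular": [0, 0, 0]},
    {"fingers": 0, "delta_pos": [0, 0, 0], "angular": [0, 0, 0]},
    {"fingers": 0, "delta_pos": [0, 0, 0], "angular": [0, 0, 0]},
    {"fingers": 0, "delta_pos": [0, 0, 0], "angular": [0, 0, 0]},
  ],
)

```text
clock: 6.35
tool_pos: [0.4562, 0.2164, 0.0163]
orientation: [-180.0, -0.1, 8.0]
force: [0.9, -2.4, 10.0]
opening: 0.0004
gripper_force: 4.9
```

Request:
apply_moves(
  deltas=[
    {"fingers": 0, "delta_pos": [0, 0, -1.3], "angular": [0, 0, 0]},
    {"fingers": 0, "delta_pos": [0, 0, -2.6], "angular": [0, 0, 0]},
    {"fingers": 0, "delta_pos": [0, 0, -4], "angular": [0, 0, 0]},
    {"fingers": 0, "delta_pos": [0, 0, -5.3], "angular": [0, 0, 0]},
    {"fingers": 0, "delta_pos": [0, 0, -6.6], "angular": [0, 0, 0]},
    {"fingers": 0, "delta_pos": [0, 0, -8], "angular": [0, 0, 0]},
    {"fingers": 0, "delta_pos": [0, 0, -9.3], "angular": [0, 0, 0]},
    {"fingers": 0, "delta_pos": [0, 0, -10.6], "angular": [0, 0, 0]},
    {"fingers": 0, "delta_pos": [0, 0, -12], "angular": [0, 0, 0]},
    {"fingers": 0, "delta_pos": [0, 0, -13.3], "angular": [0, 0, 0]},
  ],
)

```text
clock: 7.35
tool_pos: [0.4552, 0.216, 0.029]
orientation: [-180.0, 0.0, 8.0]
force: [-1.4, 1.1, 5.2]
opening: 0.0003
gripper_force: 2.3
```

Request:
apply_moves(
  deltas=[
    {"fingers": 0, "delta_pos": [0, 0, -1.3], "angular": [0, 0, 0]},
    {"fingers": 0, "delta_pos": [0, 0, -2.6], "angular": [0, 0, 0]},
    {"fingers": 0, "delta_pos": [0, 0, -4], "angular": [0, 0, 0]},
    {"fingers": 0, "delta_pos": [0, 0, -5.3], "angular": [0, 0, 0]},
    {"fingers": 0, "delta_pos": [0, 0, -6.6], "angular": [0, 0, 0]},
    {"fingers": 0, "delta_pos": [0, 0, -8], "angular": [0, 0, 0]},
    {"fingers": 0, "delta_pos": [0, 0, -9.3], "angular": [0, 0, 0]},
    {"fingers": 0, "delta_pos": [0, 0, -10.6], "angular": [0, 0, 0]},
    {"fingers": 0, "delta_pos": [0, 0, -12], "angular": [0, 0, 0]},
    {"fingers": 0, "delta_pos": [0, 0, -13.3], "angular": [0, 0, 0]},
  ],
)

```text
clock: 8.35
tool_pos: [0.4555, 0.2159, 0.0423]
orientation: [-180.0, -0.0, 8.0]
force: [-1.7, 2.2, 5.4]
opening: 0.0002
gripper_force: 2.5
```

Request:
apply_moves(
  deltas=[
    {"fingers": 0, "delta_pos": [0, 0, -1.3], "angular": [0, 0, 0]},
    {"fingers": 0, "delta_pos": [0, 0, -2.6], "angular": [0, 0, 0]},
    {"fingers": 0, "delta_pos": [0, 0, -4], "angular": [0, 0, 0]},
    {"fingers": 0, "delta_pos": [0, 0, -5.3], "angular": [0, 0, 0]},
    {"fingers": 0, "delta_pos": [0, 0, -6.6], "angular": [0, 0, 0]},
    {"fingers": 0, "delta_pos": [0, 0, -8], "angular": [0, 0, 0]},
    {"fingers": 0, "delta_pos": [0, 0, -9.3], "angular": [0, 0, 0]},
    {"fingers": 0, "delta_pos": [0, 0, -10.6], "angular": [0, 0, 0]},
    {"fingers": 0, "delta_pos": [0, 0, -12], "angular": [0, 0, 0]},
    {"fingers": 0, "delta_pos": [0, 0, -13.3], "angular": [0, 0, 0]},
  ],
)

```text
clock: 9.35
tool_pos: [0.4562, 0.2163, 0.0559]
orientation: [-180.0, -0.1, 8.0]
force: [5.2, -0.4, 3.0]
opening: 0.0004
gripper_force: 2.4
```

Request:
apply_moves(
  deltas=[
    {"fingers": 0, "delta_pos": [0, 0, -1], "angular": [0, 0, 0]},
    {"fingers": 0, "delta_pos": [0, 0, -2], "angular": [0, 0, 0]},
    {"fingers": 0, "delta_pos": [0, 0, -3], "angular": [0, 0, 0]},
    {"fingers": 0, "delta_pos": [0, 0, -5], "angular": [0, 0, 0]},
    {"fingers": 0, "delta_pos": [0, 0, -10], "angular": [0, 0, 0]},
    {"fingers": 0, "delta_pos": [0, 0, -20], "angular": [0, 0, 0]},
    {"fingers": 0, "delta_pos": [0, 0, -40], "angular": [0, 0, 0]},
    {"fingers": 0, "delta_pos": [0, 0, -65], "angular": [0, 0, 0]},
    {"fingers": 0, "delta_pos": [0, 0, -80], "angular": [0, 0, 0]},
    {"fingers": 0, "delta_pos": [0, 0, -80], "angular": [0, 0, 0]},
  ],
)

```text
clock: 10.35
tool_pos: [0.4564, 0.2168, 0.1383]
orientation: [-179.9, -0.2, 8.0]
force: [0.3, -0.2, 0.8]
opening: 0.0003
gripper_force: 0.0
```

```bash
python3 - <<'E'
from h import *
import cv2
print(ctrl.get_obs()["force"])
cv2.imwrite("pics/s4.png",ctrl.snapshot("side")[:,:,::-1])
E
```

```text
[ 0.34739883 -0.16731391  0.83957645]
```

View pics/s4.png

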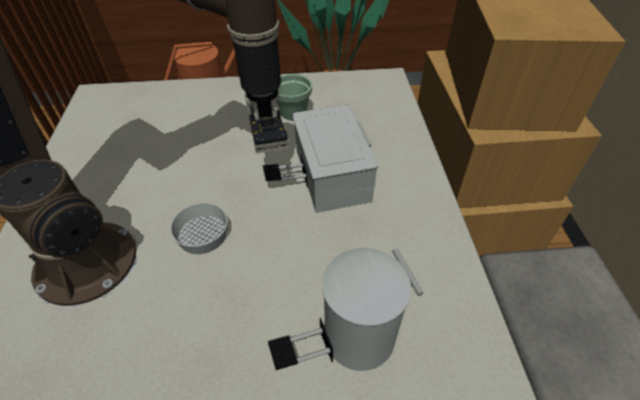

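Both lids are shut (box lid at (335,135), bin lid at (366,285)). The tread is up at (272,173) and the arm is clear.

```bash
python3 -c "from plant import ctrl;print(ctrl.close_job())"
```

```text
the job is handed in; nothing more can be done
None
```

The job is handed in, though the judge returned no verdict: I pressed the bulb box's pedal to its stop, held it there for over two seconds, and eased it back up over about three; the last picture shows both lids shut and the arm clear.

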